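# Clamp a tray of persimmons in the lidding jig

### The job

Clamp the tray of peeled persimmons in the jig, ready for its lid: swing the lever with the red knob out to its stop so that the cam is at its low point, then push the slide forward by its blue plate until the tray sits square against the end stop with the slide up against it, and swing the lever all the way back to lock the slide there. Just push with closed fingers, without forcing anything: grip and lift nothing, keep the hand off the tray and its fruit, and never drive the slide while the lock is on. Leave the loose persimmon, tape, snips and lids where they are.

Things in the scene. Friction and masses are not known exactly. Their poses are not given: they have to be found in the camera images.
- jig: The lidding jig: aluminium bed 400 (x) x 300 (y) x 12 mm fixed on the bench. Origin under the bed's middle, on the bench; x points forward (the way the slide is pushed), y left, z up. Two side guides for the tray at x = 30 to 180, inner faces at y = -109 and 109, up to z = 34 mm; gibs along the slide's tongue at y = +-21 to +-33, x = -195 to -65, up to z = 36 mm.
- end_stop (a point): Middle of the steel end stop's face, 36 mm above the bench, at x = 180, y = 0 mm in the jig's frame; axes as the jig's. The stop is 224 mm wide (y), 10 mm thick and stands up to 56 mm above the bench.
- cam_axis (a point): On the lever's upright shaft (jig x = -85, y = 54 mm) at the top face of the lever arm, 56 mm above the bench. The arm is a flat steel bar 16 mm wide, 46 to 56 mm above the bench. At cam value q it points 175 deg minus q counter-clockwise (from above) from the jig's x axis: locked, straight back towards the robot; open, left and a little forward.
- cam (a joint): Turn of the brass eccentric cam plate with its lever, rad; grows clockwise seen from above. 0 = locked: the high point (red dot) stands in the path of the green follower block on the slide. 1.90 = open, arm at its stop pin: the flat low point faces the slide and the follower passes; it cannot pass below about 1.5. Starts at 0 to 0.15. Stays where left; takes about 4 to 8 N at the knob.
- lever_knob (a point): Centre of the upright red knob on the end of the lever: a round post 20 mm in diameter, from 56 to 112 mm above the bench, its centre (this point) at 84 mm and 80 mm from the shaft's axis. It turns with the lever.
- slide (a joint): Travel of the follower slide forward along the jig's x axis, m; range 0 to 0.10, starts at 0 to 0.02. Locked, it is stopped at about 0.027. With the tray against the end stop and the slide against the tray it reads 0.085; the cam turned back to 0 then bears on the follower's rear and holds it there. Freed, it runs with about 2 N, plus about 4 to 7 N once it pushes the tray.
- push_plate (a point): Middle of the robot-side face of the slide's blue push plate, 80 mm above the bench, at jig x = -64 mm + slide value, y = 0. Plate 12 mm thick, 70 mm wide (y), 52 to 108 mm above the bench, on a 120 mm wide crossbar (top at 52 mm, robot-side face 1 mm behind the plate's) whose black front face, at jig x = -45 mm + slide value, pushes the tray.
- tray: Loose off-white tray of six peeled persimmons, origin in the middle of its underside: 140 (x) x 205 (y) x 32 mm, fruit up to about 55 mm above the underside, which slides on strips 16 mm above the bench; about 0.85 kg. It starts 25 to 45 mm short of the end stop, nearly square. Against the stop its origin lies at jig x = 110 mm.
- persimmon_c (a point): Centre of a loose orange persimmon on the bench, about 66 mm in diameter and 51 mm tall; leave it alone.
- tape_c (a point): Centre of a loose roll of tape lying flat, 100 mm in diameter, 48 mm tall; leave it alone.
- snips_c (a point): Near the middle of a pair of snips with red handles lying on the bench, 140 mm long (its x), 55 mm wide, 14 mm tall; leave it alone.
- lids_c (a point): Centre of a stack of clear tray lids, 150 (x) x 215 (y) x 40 mm; leave it alone.
There are look-alikes about, which are no part of the job. Of the things like the tray, leave any that is black; of the rest the larger one is meant.

How it is judged (in metres and radians):
On the way, in this order (a step that is already met when the one before it is completed fails the run):
1. the lever is swung out to its stop: the cam is at its low point (value of joint cam above 1.75 rad), for 0.2 s.
2. with the cam still low, the slide has pushed the tray square against the end stop (value of joint slide between 0.082 and 0.091 m and x of tray in the frame of jig above 0.107 m and angle between the x axis of tray and the x axis of jig, either way round below 0.035 rad and angle between tray's own z axis and vertical below 0.05 rad and value of joint cam above 1.4 rad), for 0.2 s.
At the end, for the whole second after the job is handed in: The lever is back within 0.25 rad of its locked position; the slide is within 3 mm of the tray-home reading (0.082 to 0.091); the tray lies flat, square within 0.035 rad and within 3 mm of the end stop, at rest (value of joint slide between 0.082 and 0.091 m and x of tray in the frame of jig above 0.107 m and angle between the x axis of tray and the x axis of jig, either way round below 0.035 rad and angle between tray's own z axis and vertical below 0.05 rad and value of joint cam below 0.25 rad and linear speed of tray below 0.01 m/s); the robot touches nothing.
It fails at once if the slide is driven forward past the cam, or locked short of the tray's home, with the lever turned less than 1.1 rad (value of joint cam below 1.1 rad and value of joint slide between 0.037 and 0.076 m).
It fails at once if the tray is lifted or tipped (z of tray in the frame of jig above 0.028 m or angle between tray's own z axis and vertical above 0.15 rad).
It fails at once if the hand touches the tray or its fruit (over 2 N) (contact force between the fingers and tray above 2 N).
It fails at once if the lever or slide is forced (over 60 N) (contact force between the fingers and cam above 60 N or contact force between the fingers and slide above 60 N).
It fails at once if the loose persimmon, tape, snips or lids are moved more than 15 mm (distance of any of persimmon_c, tape_c, snips_c, lids_c from where it was at the start of the episode above 0.015 m).
It also fails if it takes over 72 s, if anything falls off the work surface, if the arm or the gripper's body presses on something with over 40 N, if the wrist force passes 120 N, or if a joint passes its speed limit or range.

### The arm

A 6-joint arm with a two-finger parallel gripper is mounted at the origin on the work surface. World frame = base frame: x ahead of the robot, y to its left, z up, the work surface at z = 0. Lengths are in mm, angles in degrees, forces in N, time in s.
With the tool pointing down it reaches from about 300 to 850 mm from the base axis. Payload 4.2 kg.
Tool frame: the origin (TCP) lies on the centre line of the jaws, within the pads' length; the fingertips stand env.nose_length ahead of it and the grasp point (between the pads) lies 2 mm behind it (env.nose_length is the distance from the TCP to the fingertips, in mm); z points along the fingers, y is the direction in which the jaws open and shut (so a half turn about z gives the same grasp; the last joint's range is limited). The gripper opens to 91 mm and grips with 3 to 60 N. Pads are 32 mm wide; open, the fingers measure 118 mm over their backs; the gripper's body (76 mm by 178 mm) begins 60 mm behind the grasp point.
Start: joints at [71.792, 18.312, 89.639, -0, 72.044, -1.146], TCP at [168.717, 549.705, 230.976] pointing down, gripper open.
Joint ranges: [-177.97, 177.97], [-48.28, 115.42], [12.27, 149.76], [-77.06, 257.06], [2.81, 150.46], [-146.56, 146.56]. Speed limits (degrees/s): [147.25, 147.25, 180, 180, 180, 180].

### API

Orientations are given as [roll, pitch, yaw] about the fixed x, y, z axes, in that order (R = Rz(yaw) Ry(pitch) Rx(roll)).
In Python, from workcell import env gives the robot as it stands. The module is installed in compiled form; this text tells all that it offers.
- The arm moves only by the tool jog_arm, never from a script. Its argument "deltas" is a list that holds one entry, the list of rows, each a list of 5 numbers: the shift along the tool's x, y, z in m, then the turn about the tool's z in degrees, then the finger opening in m, from 0 to 0.0912. A call has 1 to 20 rows; each row is the pose to reach, as a shift and turn from the pose commanded when the call began, along the tool's axes at that moment; what a row does not reach only later rows make up. A row lasts 1/12 s, in which the tool goes at most 41.7 mm and 7.16 degrees, less where a joint would pass 70% of its speed; a pose out of reach is approached as far as the arm can. A call with a gripper value outside its range is refused whole. The fingers move at their own pace and stop on an object; "grip_force" is the grip in N (left out, the last holds). Time passes only in rows, so rows that repeat a pose let the fingers close. It gives the time, the measured TCP pose, the force and the opening at its end, in the units of the state.
- env.state(): the state, without advancing time (a new reading comes with each control period).
- env.grab_frame(name): name is "scene" or "side" or "wrist"; returns the picture (420x560x3 uint8, red, green, blue); there is no depth.
- env.camera_params(name): a dict with "fx", "fy", "cx", "cy" (pixels), "xyz" and "orientation" of the camera in the world. Camera axes: x right, y down, z forward; pixel columns grow to the right and rows downward; lengths in mm; the calibration is good to about 2 mm. A picture is of the moment at which its call begins: read the wrist's pose just before it. camera_params takes no time and is no camera call; for the wrist camera it gives the pose at the moment of the call.
- env.job_done(): hands the job in, once; it reports no verdict.
Trained networks look in the newest picture that a camera, given by its name, has taken for a name from the list of things; names that differ only in an ending like _2 or _b are one class to them, and where a whole thing is asked for, a point or a joint stands for the part that bears it (a point fixed in the world has none). Each returns a list of dicts, best first, with "conf" (0 to 1); they miss things now and then, are a little off and sometimes report something else, mostly with a low value. They report only what shows in the picture. A call takes as long as a camera call. They do not tell look-alikes from the thing itself.
- env.look_for(camera, label): "xyz" ([x, y, z] in mm, in world coordinates, good to about 4 mm: the middle of the surface that is visible of it).
The state is a dict: "time_s": time; "qpos": joint angles; "qvel": joint speeds; "effort": joint torques, N m; "ee_pos": TCP position; "ee_rot": TCP orientation; "force": force on the tool from outside, world axes, zero at the start; "torque": the same for the moment, N m; "gripper_width": finger opening in mm.
Only numpy, scipy, OpenCV 4.12 (cv2) and the standard library are available. Lean on these libraries where they do the work, as an engineer would, in place of code of your own. Each camera call takes 0.05 s, during which the arm holds its last target.

## Working session

There is one attempt and no reset: what is moved stays moved. The work goes in short steps, Python scripts to look and compute and a tool call to move; the robot and the scene stay as the last step left them, time stands still between calls to the robot, and variables do not carry over. Pictures are saved under pics/ and viewed, and the job is handed in when it is done.

Besides the shell and the picture viewer there is one more tool, called in YAML: its name, and indented under it one key for each argument. jog_arm: Moves the arm, as the interface text tells. Its arguments: {"type":"object","properties":{"deltas":{"type":"array"},"grip_force":{"type":"number"}},"required":["deltas"]}

```bash
mkdir -p pics; python3 - <<'E'
from workcell import env
import cv2
s=env.state();print(s['time_s'],s['ee_pos'],s['ee_rot'],s['gripper_width'],env.nose_length)
for c in ['scene','side']:
    im=env.grab_frame(c);cv2.imwrite(f'pics/{c}0.png',im[:,:,::-1])
    p=env.camera_params(c);print(c,p)
    for l in ['lever_knob','push_plate','jig','tray','end_stop','cam_axis','persimmon_c','tape_c','snips_c','lids_c']:
        print(l,[([round(float(v)) for v in d['xyz']],round(d['conf'],2)) for d in env.look_for(c,l)])
print(env.state()['time_s'])
E
```

```text
0.0 [168.56757767 549.23663391 230.11009852] [-1.79896199e+02 -2.29505712e-03  1.62939768e+02] 91.04826266587901 17.0
scene {'fx': 425.6021338379423, 'fy': 425.6021338379423, 'cx': 279.05909855056706, 'cy': 214.73776516381395, 'xyz': array([1114.53420463,  724.11733568,  649.44622727]), 'orientation': array([-122.74054064,   -0.83740647,  142.44787896])}
lever_knob [([462, 20, 56], 0.62), ([695, 31, 50], 0.26)]
push_plate [([556, -23, 47], 0.96)]
jig [([578, 36, 13], 0.89), ([552, -22, 48], 0.22)]
tray [([279, 310, 31], 0.91), ([788, -328, 24], 0.64), ([553, -21, 52], 0.27)]
end_stop [([571, 36, 10], 0.73)]
cam_axis [([462, 22, 57], 0.77)]
persimmon_c [([624, -352, 39], 0.66)]
tape_c [([443, -334, 34], 0.73)]
snips_c [([431, 436, 11], 0.8)]
lids_c [([677, 453, 40], 0.67)]
side {'fx': 488.5474600187486, 'fy': 488.5474600187486, 'cx': 277.8572287295543, 'cy': 206.6904767469051, 'xyz': array([  78.5730147 , -892.23694176, 1115.09347511]), 'orientation': array([-135.89388478,   -0.96469126,  -25.45151887])}
lever_knob [([471, 8, 58], 0.73)]
push_plate [([537, -43, 40], 0.73), ([436, -355, 40], 0.54)]
jig [([540, -64, 9], 0.58)]
tray [([257, 269, 25], 0.73), ([768, -365, 28], 0.72), ([664, -8, 44], 0.61), ([542, -62, 11], 0.46)]
end_stop [([540, -64, 11], 0.63)]
cam_axis [([474, 15, 57], 0.58)]
persimmon_c [([604, -382, 46], 0.75), ([540, -38, 37], 0.5)]
tape_c [([434, -357, 37], 0.75)]
snips_c []
lids_c [([641, 400, 37], 0.98)]
1.1
```

View pics/scene0.png

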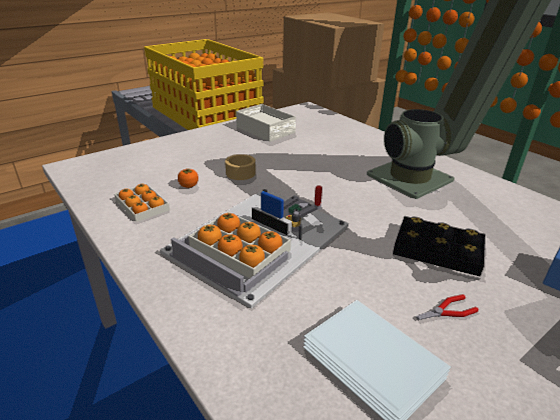

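View pics/side0.png

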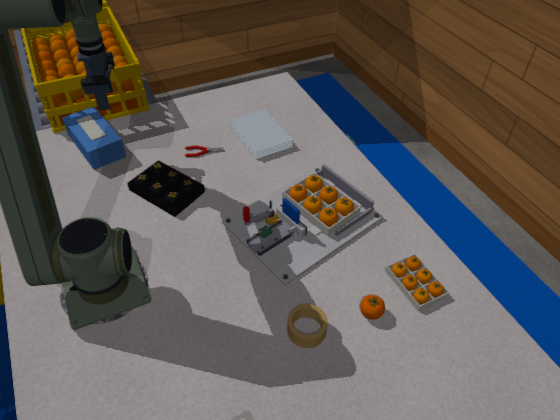

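```bash
cat > h.py <<'E'
from workcell import env
import cv2,numpy as np
from scipy.spatial.transform import Rotation as Ro
def cam(c):
    p=env.camera_params(c);R=Ro.from_euler('xyz',p['orientation'],degrees=True).as_matrix()
    K=np.array([[p['fx'],0,p['cx']],[0,p['fy'],p['cy']],[0,0,1.]]);return K,R,np.array(p['xyz'])
def proj(cm,P):
    K,R,t=cm;q=(np.atleast_2d(P)-t)@R;q=q@K.T;return q[:,:2]/q[:,2:]
def ray(cm,uv,z):
    K,R,t=cm;d=R@np.linalg.inv(K)@np.array([uv[0],uv[1],1.]);return t+d*(z-t[2])/d[2]
E
python3 - <<'E'
from h import *
for c in ['scene','side']:
    cm=cam(c);s=env.state()
    print(c,proj(cm,[[0,0,0],s['ee_pos'],s['ee_pos']+np.array([0,0,-17])]).round(1))
    im=cv2.imread(f'pics/{c}0.png')
    x0,y0,w,h=(150,175,210,135) if c=='scene' else (215,160,175,130)
    cv2.imwrite(f'pics/{c}0z.png',cv2.resize(im[y0:y0+h,x0:x0+w],None,fx=3.8 if c=='scene' else 4.5,fy=3.8 if c=='scene' else 4.5,interpolation=cv2.INTER_CUBIC))
im=env.grab_frame('wrist');cv2.imwrite('pics/w0.png',im[:,:,::-1])
E
```

```text
scene [[409.8 176.6]
 [604.9 201.1]
 [601.2 208.5]]
side [[104.4 286. ]
 [104.8  96. ]
 [106.1 100.5]]
```

View pics/scene0z.png

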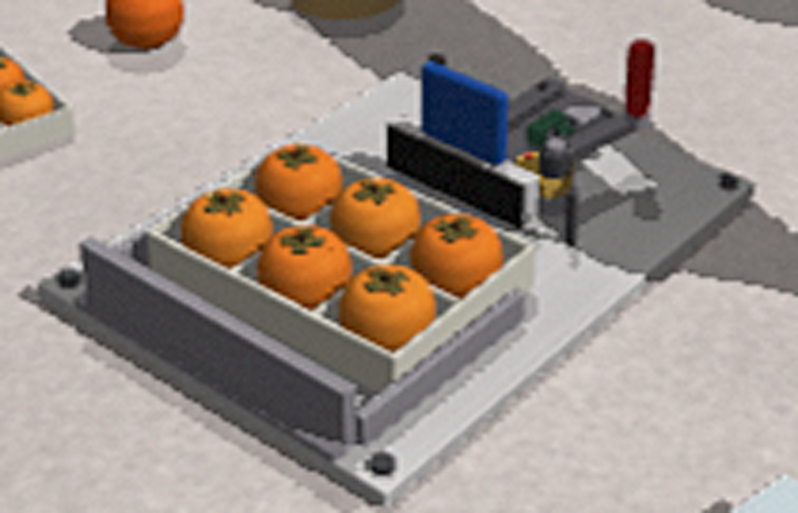

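View pics/side0z.png

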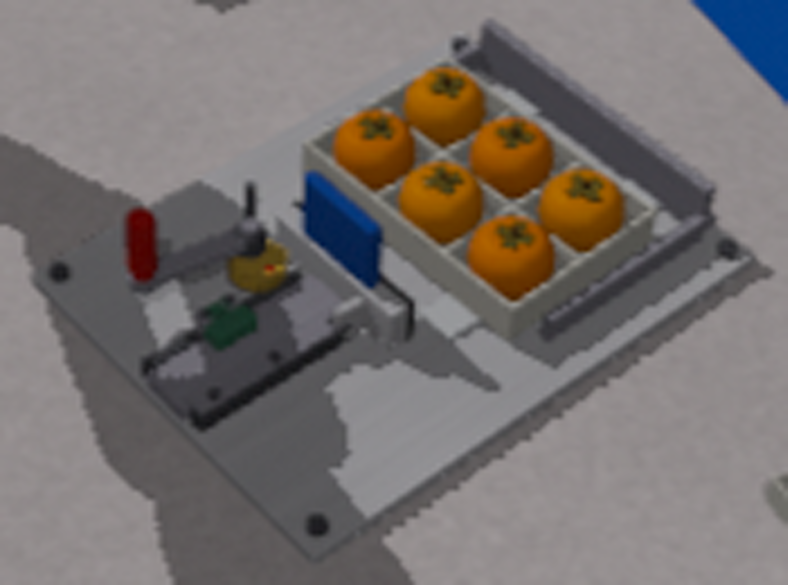

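View pics/w0.png

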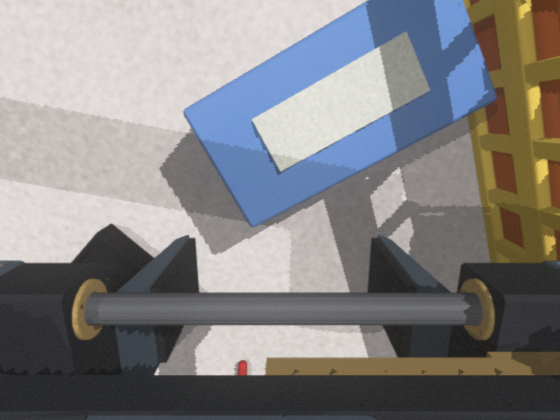

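```bash
python3 - <<'E'
from h import *
from scipy.optimize import least_squares
S=dict(scene=([(150,175),3.8],{(1,-1):(68,278),(1,1):(381,463),(-1,1):(729,182),(-1,-1):(437,60)},{(1,1):(385,495),(-1,1):(752,187),(1,-1):(35,292)}),
 side=([(215,160),4.5],{(-1,1):(60,272),(-1,-1):(317,525),(1,-1):(728,248),(1,1):(460,46)},{(-1,1):(35,277),(-1,-1):(313,555),(1,-1):(770,268)}))
def mod(p,L):
    c,s=np.cos(p[2]),np.sin(p[2]);L=np.atleast_2d(L)
    return np.c_[p[0]+c*L[:,0]-s*L[:,1],p[1]+s*L[:,0]+c*L[:,1],L[:,2]]
def res(p,cs):
    r=[]
    for c in cs:
        (o,f),B,C=S[c];cm=cam(c)
        for k,v in B.items(): r.append(proj(cm,mod(p,[k[0]*p[3],k[1]*p[4],15]))[0]-(np.array(o)+(np.array(v)+.5)/f-.5))
        for k,v in C.items(): r.append(proj(cm,mod(p,[k[0]*200,k[1]*150,12 if k!=(9,9) else 0]))[0]-(np.array(o)+(np.array(v)+.5)/f-.5))
    return np.ravel(r)
for cs in (['scene'],['side'],['scene','side']):
    f=least_squares(res,[570,0,0,185,135],args=(cs,),x_scale=[100,100,1,100,100]);print(cs,f.x[:2].round(1),np.degrees(f.x[2]).round(2),f.x[3:].round(1));print(f.fun.reshape(-1,2).round(1).tolist())
p=f.x
np.save('jig.npy',p[:3])
for c in S:
    (o,ff),_,_=S[c];cm=cam(c)
    pts=dict(camaxis=[-85,54,56],knobq0=[-85+80*np.cos(np.radians(175)),54+80*np.sin(np.radians(175)),84],plate0=[-64,0,80])
    for k,v in pts.items(): 
        w=mod(p,v)[0];print(c,k,w.round(1),((proj(cm,w)[0]-o)*ff).round(0))
E
```

```text
['scene'] [605.9  -9.1] 14.27 [184.3 134.4]
[[-0.1, 0.5], [0.3, 0.6], [-0.5, -0.3], [-0.3, 0.4], [-0.1, 0.7], [1.3, -1.1], [-0.5, -1.7]]
['side'] [603.9 -13.4] 13.76 [184.7 134.7]
[[0.7, 0.1], [0.1, 0.4], [0.5, 1.2], [1.2, 0.4], [-0.7, -1.0], [0.3, 0.8], [-2.0, -2.0]]
['scene', 'side'] [604.7 -11. ] 14.1 [184.9 134.9]
[[-0.3, -0.3], [-0.1, 0.1], [-0.3, -0.6], [-0.2, -0.1], [-0.5, -0.1], [1.2, -1.4], [-0.4, -2.4], [0.5, -0.2], [0.5, -0.1], [0.3, 0.3], [0.7, -0.2], [-0.8, -1.2], [0.7, 0.2], [-2.3, -2.9]]
scene camaxis [509.1  20.7  56. ] [553. 149.]
scene knobq0 [430.1   8.   84. ] [630.  71.]
scene plate0 [542.6 -26.6  80. ] [472. 105.]
side camaxis [509.1  20.7  56. ] [251. 229.]
side knobq0 [430.1   8.   84. ] [148. 248.]
side plate0 [542.6 -26.6  80. ] [328. 235.]
```

```bash
cat >> h.py <<'E'
J=np.load('jig.npy')
def w(L):
    c,s=np.cos(J[2]),np.sin(J[2]);L=np.atleast_2d(L).astype(float)
    return np.c_[J[0]+c*L[:,0]-s*L[:,1],J[1]+s*L[:,0]+c*L[:,1],L[:,2]]
def inv(P):
    c,s=np.cos(J[2]),np.sin(J[2]);d=np.array(P)[:2]-J[:2];return np.array([c*d[0]+s*d[1],-s*d[0]+c*d[1]])
def knob(q,z=84):
    a=np.radians(175)-q;return [-85+80*np.cos(a),54+80*np.sin(a),z]
E
python3 - <<'E'
from h import *
O=dict(scene=((150,175),3.8),side=((215,160),4.5))
for c in O:
    o,f=O[c];cm=cam(c)
    for q in (0,.1,.15): print(c,q,((proj(cm,w(knob(q)))[0]-o)*f).round(0))
    for s in (0,10,20):
        print(c,s,((proj(cm,w([[-64+s,35,108],[-64+s,-35,108],[-64+s,-35,52],[-52+s,35,108],[-52+s,-35,108],[-52+s,35,52],[-45+s,60,52],[-45+s,-60,52]]))-o)*f).round(0).tolist())
E
```

```text
scene 0 [630.  71.]
scene 0.1 [638.  76.]
scene 0.15 [642.  78.]
scene 0 [[514.0, 86.0], [433.0, 53.0], [433.0, 122.0], [503.0, 93.0], [421.0, 59.0], [501.0, 164.0], [524.0, 182.0], [388.0, 121.0]]
scene 10 [[504.0, 92.0], [423.0, 58.0], [424.0, 128.0], [493.0, 99.0], [412.0, 65.0], [492.0, 171.0], [515.0, 189.0], [379.0, 127.0]]
scene 20 [[495.0, 98.0], [414.0, 64.0], [414.0, 134.0], [484.0, 105.0], [402.0, 71.0], [483.0, 177.0], [506.0, 195.0], [369.0, 133.0]]
side 0 [148. 248.]
side 0.1 [141. 241.]
side 0.15 [139. 237.]
side 0 [[295.0, 175.0], [366.0, 236.0], [362.0, 296.0], [309.0, 167.0], [380.0, 228.0], [307.0, 226.0], [291.0, 201.0], [409.0, 304.0]]
side 10 [[307.0, 168.0], [378.0, 229.0], [374.0, 288.0], [321.0, 160.0], [392.0, 221.0], [318.0, 220.0], [302.0, 194.0], [421.0, 297.0]]
side 20 [[318.0, 162.0], [389.0, 222.0], [385.0, 281.0], [332.0, 154.0], [404.0, 214.0], [330.0, 213.0], [314.0, 188.0], [432.0, 290.0]]
```

```bash
cat >> h.py <<'E'
def rows(targets):
    """targets: list of (jigx,jigy,z, jig yaw deg of tool x) -> tool-frame rows"""
    s=env.state();R=Ro.from_euler('xyz',s['ee_rot'],degrees=True).as_matrix();y0=s['ee_rot'][2]
    out=[]
    for x,y,z,a in targets:
        d=R.T@(w([x,y,z])[0]-s['ee_pos'])/1000
        t=-(((a+np.degrees(J[2])-y0)+180)%360-180)
        out.append([round(float(v),4) for v in d]+[round(float(t),1),0.0])
    return out
def fin(q,off,z):
    """finger centre at tangential offset off (+ = clockwise ahead) from knob; yaw of tool x = cw tangent"""
    a=np.radians(175)-q;k=knob(q)
    return (k[0]+off*np.sin(a),k[1]-off*np.cos(a),z,np.degrees(a)-90)
def st():
    s=env.state();j=inv(s['ee_pos']);print('t',round(s['time_s'],2),'jig',j.round(1),'z',round(s['ee_pos'][2],1),'yawjig',round(s['ee_rot'][2]-np.degrees(J[2]),1),'F',s['force'].round(1),'gw',round(s['gripper_width'],1),'q',np.round(s['qpos'],0))
E
python3 - <<'E'
from h import *
st()
f=fin(.1,-50,84);print(f)
for r in rows([(f[0],f[1],200,f[3]),(f[0],f[1],84,f[3])]):print(r)
# stop pin top triangulate
A=[];b=[]
for c,uv in (('scene',(150+573/3.8,175+190/3.8)),('side',(215+250/4.5,160+186/4.5))):
    K,R,t=cam(c);d=R@np.linalg.inv(K)@np.array([*uv,1]);d/=np.linalg.norm(d);M=np.eye(3)-np.outer(d,d);A.append(M);b.append(M@t)
X=np.linalg.lstsq(np.vstack(A),np.hstack(b),rcond=None)[0];print('pin',inv(X),X[2])
E
```

```text
t 1.15 jig [-286.3  650. ] z 231.0 yawjig 148.8 F [-0.4 -0.2  0.1] gw 91.1 q [72. 18. 90. -0. 72. -1.]
(np.float64(-172.91003784691125), np.float64(19.768066870907887), 84, np.float64(79.27042204869176))
[-0.4231, -0.4807, 0.0309, 69.6, 0.0]
[-0.4231, -0.4807, 0.1469, 69.6, 0.0]
pin [-57.972737    89.50501512] 51.46598089339768
```

jog_arm:
  deltas:
    - [[-0.03,-0.034,0.002,5,0],[-0.06,-0.068,0.004,10,0],[-0.09,-0.102,0.006,15,0],[-0.12,-0.136,0.008,20,0],[-0.15,-0.17,0.01,25,0],[-0.18,-0.204,0.013,30,0],[-0.21,-0.239,0.015,35,0],[-0.24,-0.273,0.018,40,0],[-0.27,-0.307,0.02,45,0],[-0.3,-0.341,0.022,50,0],[-0.33,-0.375,0.024,55,0],[-0.36,-0.409,0.026,60,0],[-0.39,-0.443,0.028,65,0],[-0.415,-0.472,0.03,69,0],[-0.423,-0.481,0.031,69.6,0],[-0.423,-0.481,0.031,69.6,0],[-0.423,-0.481,0.031,69.6,0]]
  grip_force: 20

```text
time_s: 2.57
ee_pos: [433.4, -37.3, 199.8]
ee_rot: [180.0, 0.1, 93.1]
force: [0.0, 1.2, 0.4]
gripper_width: 0.5
```

```bash
python3 - <<'E'
from h import *
st()
f=fin(.1,-50,84)
for r in rows([(f[0],f[1],200,f[3]),(f[0],f[1],84,f[3])]):print(r)
for c in ['wrist']:
    im=env.grab_frame(c);cv2.imwrite(f'pics/{c}1.png',im[:,:,::-1])
    cm=cam(c)
    print('knobtop',proj(cm,w(knob(.1,112))),'plate top',proj(cm,w([[-64,35,108],[-64,-35,108]])),'shaft',proj(cm,w([-85,54,56])), env.look_for(c,'lever_knob'))
E
```

```text
t 2.57 jig [-172.5   16.2] z 199.8 yawjig 79.0 F [0.  1.2 0.4] gw 0.5 q [ -6.   7. 109.  -0.  63.  -9.]
[0.0034, -0.0011, -0.0002, -0.3, 0.0]
[0.0035, -0.0012, 0.1158, -0.3, 0.0]
knobtop [[281.44488833 153.76427437]] plate top [[428.36830867 173.66355783]
 [435.61490679 263.28598738]] shaft [[376.64625807 146.72233373]] [{'xyz': [483.5, 18.0, 59.0], 'conf': 0.56}]
```

View pics/wrist1.png

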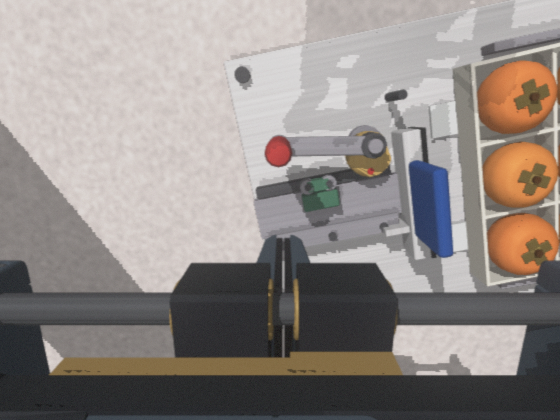

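jog_arm:
  deltas:
    - [[0.0,-0.001,0.03,0,0],[0.0,-0.001,0.06,0,0],[0.0,-0.001,0.09,0,0],[0.0,-0.001,0.11,0,0],[0.0,-0.001,0.116,0,0],[0.0,-0.001,0.116,0,0],[0.0,-0.001,0.116,0,0]]

```text
time_s: 3.25
ee_pos: [431.4, -33.5, 84.7]
ee_rot: [179.9, -0.0, 93.4]
force: [-0.0, -0.9, -0.2]
gripper_width: 0.3
```

```bash
python3 - <<'E'
from h import *
st()
t=[fin(.1,o,84) for o in (-44,-38,-32,-27)]+[fin(q,-26,84) for q in np.arange(.15,.6,.075)]
for r in rows(t):print(r)
im=env.grab_frame('side');cv2.imwrite('pics/side2.png',cv2.resize(im[130:310,150:400,::-1],None,fx=3,fy=3))
E
```

```text
t 3.25 jig [-173.5   20.4] z 84.7 yawjig 79.3 F [-0.  -0.9 -0.2] gw 0.3 q [ -6.  15. 119.   0.  46.  -9.]
[0.0055, 0.0007, 0.0007, 0.1, 0.0]
[0.0115, 0.0007, 0.0007, 0.1, 0.0]
[0.0175, 0.0007, 0.0007, 0.1, 0.0]
[0.0225, 0.0007, 0.0007, 0.1, 0.0]
[0.0275, -0.0004, 0.0007, 2.9, 0.0]
[0.0337, -0.0019, 0.0007, 7.2, 0.0]
[0.0399, -0.0028, 0.0007, 11.5, 0.0]
[0.0462, -0.0033, 0.0007, 15.8, 0.0]
[0.0525, -0.0033, 0.0007, 20.1, 0.0]
[0.0588, -0.0028, 0.0007, 24.4, 0.0]
```

View pics/side2.png

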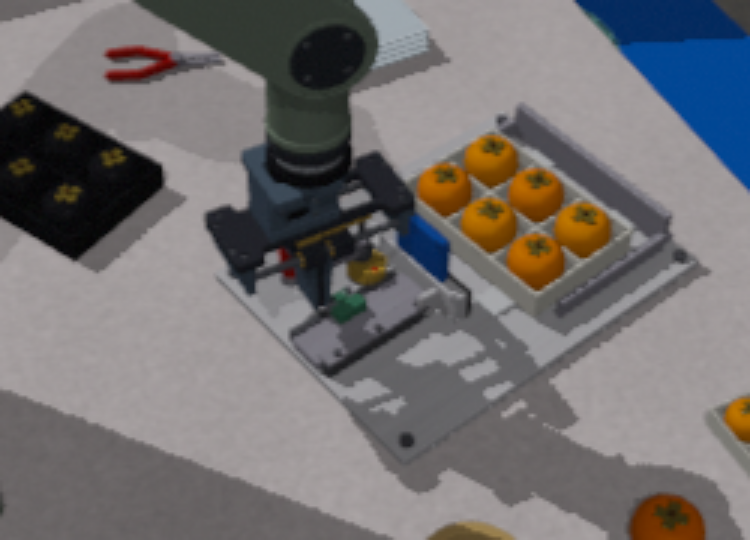

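jog_arm:
  deltas:
    - [[0.006,0.001,0.0,0,0],[0.012,0.001,0.0,0,0],[0.018,0.001,0.0,0,0],[0.0225,0.001,0.0,0,0],[0.0275,0.0,0.0,3,0],[0.034,-0.002,0.0,7,0],[0.04,-0.003,0.0,11.5,0],[0.046,-0.003,0.0,16,0],[0.0525,-0.003,0.0,20,0],[0.059,-0.003,0.0,24.5,0],[0.059,-0.003,0.0,24.5,0]]

```text
time_s: 4.22
ee_pos: [424.6, 25.1, 84.3]
ee_rot: [180.0, -0.0, 68.8]
force: [0.5, 0.4, -0.6]
gripper_width: 0.3
```

```bash
python3 - <<'E'
from h import *
st()
t=[fin(q,-26,84) for q in np.arange(.6,1.65,.075)]
for r in rows(t):print(r)
im=env.grab_frame('wrist');cv2.imwrite('pics/w3.png',im[:,:,::-1])
print(proj(cam('wrist'),w([knob(.5,112),knob(.525,112),knob(.6,112)])))
E
```

```text
t 4.22 jig [-165.8   78.9] z 84.3 yawjig 54.7 F [ 0.5  0.4 -0.6] gw 0.3 q [  2.  14. 120.  -0.  45.  23.]
[0.0061, -0.0013, 0.0003, 4.1, 0.0]
[0.0123, -0.0026, 0.0003, 8.4, 0.0]
[0.0186, -0.0034, 0.0003, 12.7, 0.0]
[0.0249, -0.0037, 0.0003, 17.0, 0.0]
[0.0312, -0.0036, 0.0003, 21.3, 0.0]
[0.0374, -0.003, 0.0003, 25.6, 0.0]
[0.0437, -0.0019, 0.0003, 29.9, 0.0]
[0.0498, -0.0004, 0.0003, 34.2, 0.0]
[0.0558, 0.0016, 0.0003, 38.5, 0.0]
[0.0616, 0.004, 0.0003, 42.8, 0.0]
[0.0672, 0.0069, 0.0003, 47.1, 0.0]
[0.0726, 0.0101, 0.0003, 51.4, 0.0]
[0.0777, 0.0138, 0.0003, 55.7, 0.0]
[0.0826, 0.0178, 0.0003, 60.0, 0.0]
[[282.14624076 255.70233364]
 [282.07857033 250.88339432]
 [282.6576111  236.20427211]]
```

View pics/w3.png

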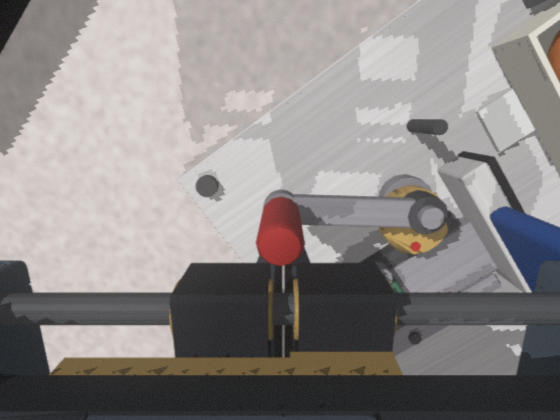

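jog_arm:
  deltas:
    - [[0.006,-0.0013,0.0,4,0],[0.0123,-0.0026,0.0,8.4,0],[0.0186,-0.0034,0.0,12.7,0],[0.025,-0.0037,0.0,17,0],[0.0312,-0.0036,0.0,21.3,0],[0.0374,-0.003,0.0,25.6,0],[0.0437,-0.002,0.0,30,0],[0.05,-0.0004,0.0,34.2,0],[0.0558,0.0016,0.0,38.5,0],[0.0616,0.004,0.0,42.8,0],[0.0672,0.007,0.0,47,0],[0.0726,0.01,0.0,51.4,0],[0.0777,0.0138,0.0,55.7,0],[0.0826,0.0178,0.0,60,0]]

```text
time_s: 5.43
ee_pos: [468.9, 94.8, 83.4]
ee_rot: [-180.0, 0.3, 8.8]
force: [-3.6, -2.1, 2.0]
gripper_width: 0.5
```

```bash
python3 - <<'E'
from h import *
st()
t=[fin(q,-26,84) for q in np.arange(1.6,1.9,.03)]
for r in rows(t):print(r)
E
```

```text
t 5.43 jig [-106.   135.7] z 83.4 yawjig -5.3 F [-3.6 -2.1  2. ] gw 0.5 q [ 10.  19. 114.   0.  48.  91.]
[0.0043, -0.0012, -0.0006, 1.3, 0.0]
[0.0068, -0.0019, -0.0006, 3.0, 0.0]
[0.0092, -0.0025, -0.0006, 4.8, 0.0]
[0.0117, -0.0031, -0.0006, 6.5, 0.0]
[0.0142, -0.0035, -0.0006, 8.2, 0.0]
[0.0166, -0.0039, -0.0006, 9.9, 0.0]
[0.0191, -0.0042, -0.0007, 11.6, 0.0]
[0.0217, -0.0045, -0.0007, 13.4, 0.0]
[0.0242, -0.0046, -0.0007, 15.1, 0.0]
[0.0267, -0.0047, -0.0007, 16.8, 0.0]
```

jog_arm:
  deltas:
    - [[0.003,-0.001,0.0,2,0],[0.006,-0.0015,0.0,4,0],[0.009,-0.0025,0.0,6,0],[0.012,-0.003,0.0,7.5,0],[0.015,-0.0035,0.0,9,0],[0.017,-0.004,0.0,10,0],[0.017,-0.004,0.0,10,0]]

```text
time_s: 6.02
ee_pos: [485.6, 100.7, 83.4]
ee_rot: [179.9, 0.2, -1.1]
force: [-2.7, -4.5, 0.2]
gripper_width: 0.3
```

```bash
python3 - <<'E'
from h import *
st()
t=[fin(q,-26,84) for q in np.arange(1.75,1.96,.03)]
for r in rows(t):print(r)
im=env.grab_frame('wrist');cv2.imwrite('pics/w4.png',im[:,:,::-1])
print(proj(cam('wrist'),w([knob(1.8,112),knob(1.9,112)])))
E
```

```text
t 6.02 jig [-88.3 137.4] z 83.4 yawjig -15.2 F [-2.7 -4.5  0.2] gw 0.3 q [ 10.  20. 112.  -0.  49. 102.]
[-0.0009, -0.0004, -0.0006, 0.1, 0.0]
[0.0015, -0.0012, -0.0006, 1.8, 0.0]
[0.0039, -0.0018, -0.0006, 3.5, 0.0]
[0.0064, -0.0024, -0.0007, 5.2, 0.0]
[0.0089, -0.003, -0.0007, 7.0, 0.0]
[0.0113, -0.0034, -0.0007, 8.7, 0.0]
[0.0138, -0.0038, -0.0007, 10.4, 0.0]
[[280.94588238 247.19292159]
 [283.08826669 227.38937359]]
```

View pics/w4.png

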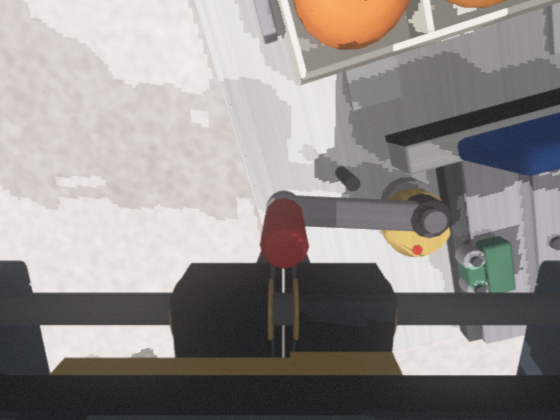

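jog_arm:
  deltas:
    - [[0.002,-0.001,0.0,1.5,0],[0.004,-0.0015,0.0,3,0],[0.006,-0.002,0.0,4.5,0],[0.007,-0.002,0.0,5,0],[0.007,-0.002,0.0,5,0],[0.007,-0.002,0.0,5,0]]

```text
time_s: 6.57
ee_pos: [492.4, 102.5, 83.3]
ee_rot: [179.9, 0.2, -6.1]
force: [-4.1, -4.0, -0.4]
gripper_width: 0.3
```

```bash
python3 - <<'E'
from h import *
st()
im=env.grab_frame('wrist');cv2.imwrite('pics/w5.png',im[:,:,::-1])
print(proj(cam('wrist'),w([knob(1.8,112),knob(1.9,112)])))
E
```

```text
t 6.57 jig [-81.3 137.4] z 83.3 yawjig -20.2 F [-4.1 -4.  -0.4] gw 0.3 q [ 10.  20. 111.  -0.  49. 107.]
[[280.989963   263.47676039]
 [281.27401156 244.1077847 ]]
```

View pics/w5.png

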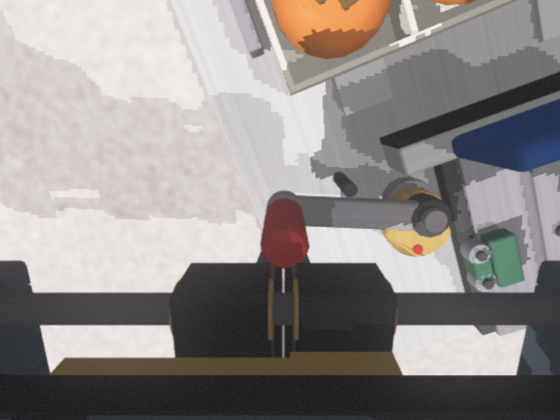

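jog_arm:
  deltas:
    - [[-0.01,0.0,0.0,0,0],[-0.022,0.0,0.0,0,0],[-0.025,0.0,-0.02,0,0],[-0.025,0.0,-0.05,0,0],[-0.025,0.0,-0.07,0,0],[-0.025,0.0,-0.07,0,0]]

```text
time_s: 7.12
ee_pos: [472.0, 107.3, 158.2]
ee_rot: [-179.8, -0.5, -6.1]
force: [1.5, -0.1, 0.2]
gripper_width: 0.6
```

```bash
python3 - <<'E'
from h import *
st()
for r in rows([(-114,0,153,0),(-114,0,84,0)]):print(r)
for c in ('scene','side'):
    im=env.grab_frame(c);cv2.imwrite(f'pics/{c}6.png',cv2.resize(im[150:310,150:400,::-1],None,fx=3,fy=3))
E
```

```text
t 7.12 jig [-99.9 147. ] z 158.2 yawjig -20.2 F [ 1.5 -0.1  0.2] gw 0.6 q [ 11.  13. 108.   0.  58. 107.]
[0.0375, 0.1429, 0.005, -20.2, 0.0]
[0.0368, 0.1432, 0.0739, -20.2, 0.0]
```

View pics/scene6.png

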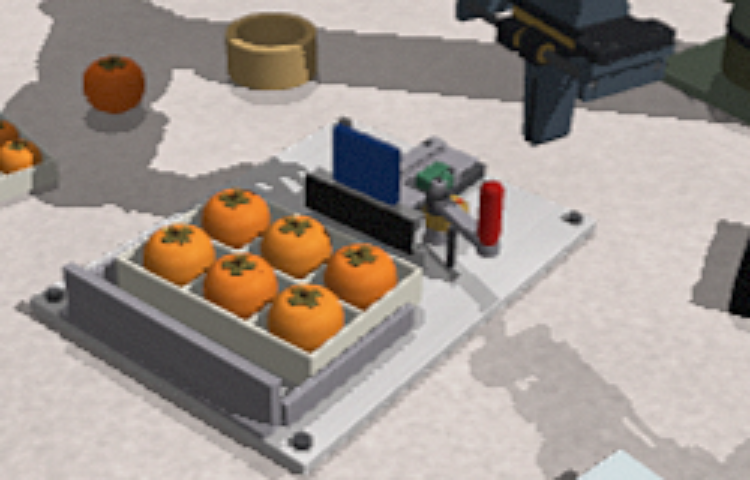

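jog_arm:
  deltas:
    - [[0.008,0.03,0.0,-4,0],[0.016,0.06,0.0,-8,0],[0.024,0.09,0.0,-13,0],[0.032,0.12,0.0,-17,0],[0.0375,0.143,0.0,-20.2,0],[0.0375,0.143,0.02,-20.2,0],[0.037,0.143,0.05,-20.2,0],[0.037,0.143,0.07,-20.2,0],[0.037,0.143,0.074,-20.2,0],[0.037,0.143,0.074,-20.2,0],[0.037,0.143,0.074,-20.2,0]]

```text
time_s: 8.13
ee_pos: [490.9, -39.8, 79.9]
ee_rot: [-180.0, 0.0, 14.1]
force: [0.6, 0.2, 0.0]
gripper_width: 0.6
```

```bash
python3 - <<'E'
from h import *
st()
im=env.grab_frame('wrist');cv2.imwrite('pics/w7.png',im[:,:,::-1])
for s in (0,5,10):print(s,proj(cam('wrist'),w([[-64+s,35,108],[-64+s,-35,108],[-52+s,0,108]])).round(0).tolist())
for r in rows([(-80+a,0,84,0) for a in (0,10,40,70,80,85)]):print(r)
E
```

```text
t 8.13 jig [-117.3   -0.2] z 79.9 yawjig -0.0 F [0.6 0.2 0. ] gw 0.6 q [ -6.  20. 112.   0.  48.  70.]
0 [[185.0, 185.0], [375.0, 185.0], [280.0, 152.0]]
5 [[184.0, 171.0], [376.0, 171.0], [280.0, 137.0]]
10 [[183.0, 157.0], [377.0, 157.0], [280.0, 123.0]]
[0.0368, -0.0004, -0.0034, -0.0, 0.0]
[0.0468, -0.0004, -0.0034, -0.0, 0.0]
[0.0768, -0.0004, -0.0033, -0.0, 0.0]
[0.1068, -0.0005, -0.0033, -0.0, 0.0]
[0.1168, -0.0005, -0.0033, -0.0, 0.0]
[0.1218, -0.0005, -0.0032, -0.0, 0.0]
```

View pics/w7.png

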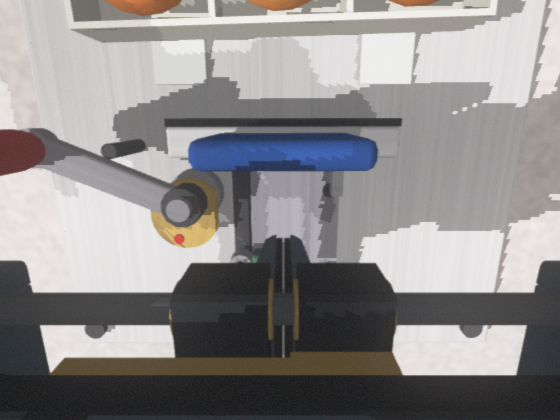

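jog_arm:
  deltas:
    - [[0.012,0.0,-0.003,0,0],[0.024,0.0,-0.003,0,0],[0.034,0.0,-0.003,0,0],[0.038,0.0,-0.003,0,0],[0.042,0.0,-0.003,0,0],[0.046,0.0,-0.003,0,0],[0.05,0.0,-0.003,0,0],[0.055,0.0,-0.003,0,0],[0.06,0.0,-0.003,0,0],[0.065,0.0,-0.003,0,0],[0.07,0.0,-0.003,0,0],[0.074,0.0,-0.003,0,0],[0.078,0.0,-0.003,0,0],[0.081,0.0,-0.003,0,0],[0.084,0.0,-0.003,0,0],[0.087,0.0,-0.003,0,0],[0.09,0.0,-0.003,0,0],[0.093,0.0,-0.003,0,0],[0.096,0.0,-0.003,0,0],[0.099,0.0,-0.003,0,0]]

```text
time_s: 9.85
ee_pos: [584.3, -16.5, 82.9]
ee_rot: [-180.0, 0.3, 14.1]
force: [-9.6, -2.0, 5.2]
gripper_width: 0.8
```

```bash
python3 - <<'E'
from h import *
st()
im=env.grab_frame('wrist');cv2.imwrite('pics/w8.png',im[:,:,::-1])
im=env.grab_frame('scene');cv2.imwrite('pics/s8.png',cv2.resize(im[170:310,150:360,::-1],None,fx=3.8,fy=3.8))
for r in rows([(-80+a,0,84,0) for a in (70,80,85)]):print(r)
E
```

```text
t 9.85 jig [-21.1  -0.3] z 82.9 yawjig -0.0 F [-9.6 -2.   5.2] gw 0.8 q [ -3.  27. 100.  -0.  54.  73.]
[0.01, -0.0003, -0.0012, -0.0, 0.0]
[0.02, -0.0003, -0.0012, -0.0, 0.0]
[0.025, -0.0003, -0.0013, -0.0, 0.0]
```

View pics/w8.png

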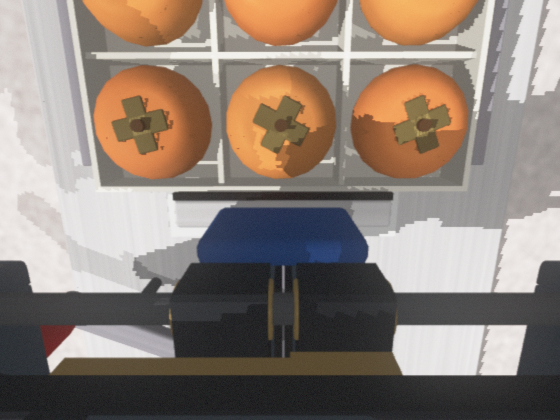

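View pics/s8.png

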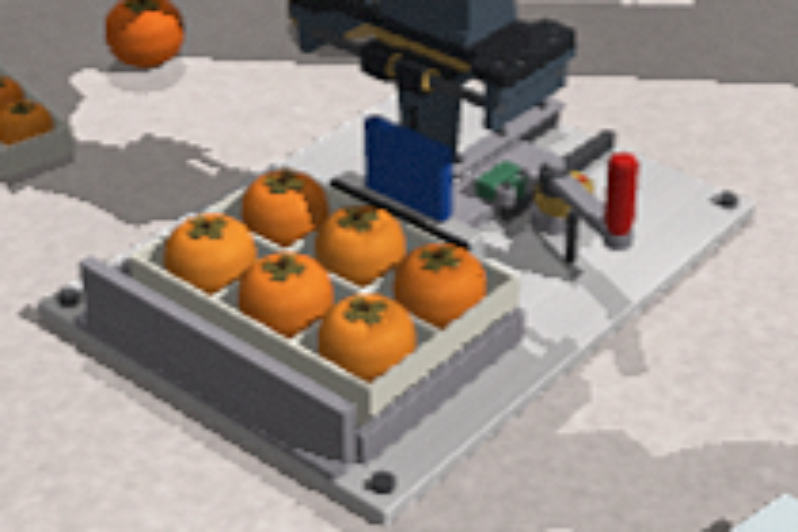

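jog_arm:
  deltas:
    - [[0.002,0.0,0.0,0,0],[0.004,0.0,0.0,0,0],[0.006,0.0,0.0,0,0],[0.008,0.0,0.0,0,0],[0.01,0.0,0.0,0,0],[0.012,0.0,0.0,0,0],[0.014,0.0,0.0,0,0],[0.016,0.0,0.0,0,0],[0.018,0.0,0.0,0,0],[0.019,0.0,0.0,0,0],[0.02,0.0,0.0,0,0],[0.02,0.0,0.0,0,0]]

```text
time_s: 10.95
ee_pos: [604.1, -11.5, 82.9]
ee_rot: [-180.0, 0.3, 14.0]
force: [-6.6, -1.6, 4.7]
gripper_width: 0.6
```

```bash
python3 - <<'E'
from h import *
st()
E
```

```text
t 10.95 jig [-0.7 -0.3] z 82.9 yawjig -0.0 F [-6.6 -1.6  4.7] gw 0.6 q [-2. 28. 97. -0. 55. 74.]
```

Nominal slide about 79 mm; creep on in 1 mm steps, watching the force.

jog_arm:
  deltas:
    - [[0.001,0,0,0,0],[0.002,0,0,0,0],[0.003,0,0,0,0],[0.004,0,0,0,0],[0.004,0,0,0,0]]

```text
time_s: 11.37
ee_pos: [606.0, -11.0, 82.9]
ee_rot: [-179.9, 0.5, 14.1]
force: [-13.3, -3.2, 7.7]
gripper_width: 0.4
```

jog_arm:
  deltas:
    - [[0.0005,0,0,0,0],[0.001,0,0,0,0],[0.001,0,0,0,0],[0.001,0,0,0,0]]

```text
time_s: 11.7
ee_pos: [606.0, -11.0, 82.9]
ee_rot: [-179.9, 0.7, 14.1]
force: [-14.4, -3.6, 9.1]
gripper_width: 0.6
```

jog_arm:
  deltas:
    - [[0.0005,0,0,0,0],[0.001,0,0,0,0],[0.001,0,0,0,0]]

```text
time_s: 11.95
ee_pos: [605.9, -11.0, 83.0]
ee_rot: [-179.9, 0.8, 14.1]
force: [-17.1, -4.4, 12.0]
gripper_width: 0.5
```

```bash
python3 - <<'E'
from h import *
st()
for c,(x,y,ww,hh),f in (('scene',(150,170,210,140),3.8),('side',(240,150,170,125),4.6)):
    im=env.grab_frame(c);cv2.imwrite(f'pics/{c}9.png',cv2.resize(im[y:y+hh,x:x+ww,::-1],None,fx=f,fy=f,interpolation=cv2.INTER_CUBIC))
    cm=cam(c)
    print(c,'tray home corners top z48',((proj(cm,w([[180,102,48],[180,-102,48],[40,-102,48],[40,102,48],[180,112,56],[180,-112,56],[190,112,56],[33,35,108],[33,-35,108]]))-[x,y])*f).round(0).tolist())
E
```

```text
t 11.95 jig [ 1.2 -0.3] z 83.0 yawjig -0.0 F [-17.1  -4.4  12. ] gw 0.5 q [-2. 28. 96. -0. 56. 74.]
scene tray home corners top z48 [[340.0, 406.0], [99.0, 269.0], [260.0, 175.0], [495.0, 290.0], [352.0, 403.0], [87.0, 253.0], [340.0, 412.0], [418.0, 166.0], [335.0, 128.0]]
side tray home corners top z48 [[386.0, 83.0], [595.0, 241.0], [445.0, 338.0], [238.0, 166.0], [377.0, 67.0], [608.0, 241.0], [388.0, 61.0], [300.0, 160.0], [374.0, 219.0]]
```

View pics/scene9.png

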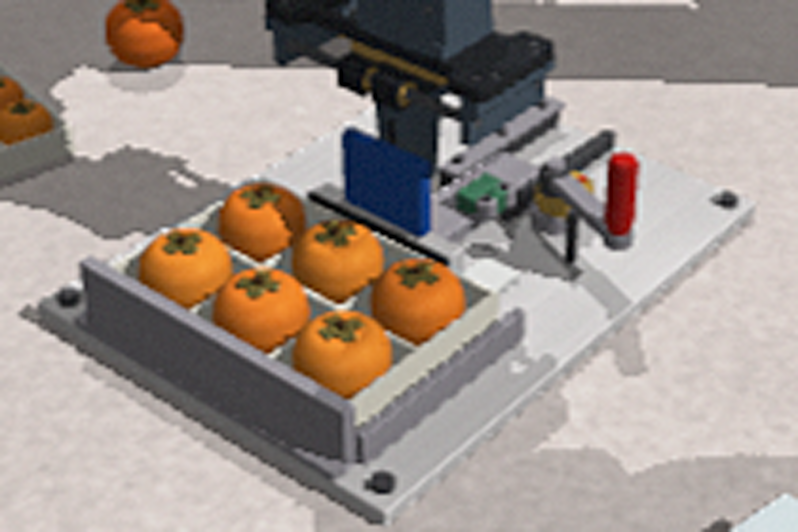

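View pics/side9.png

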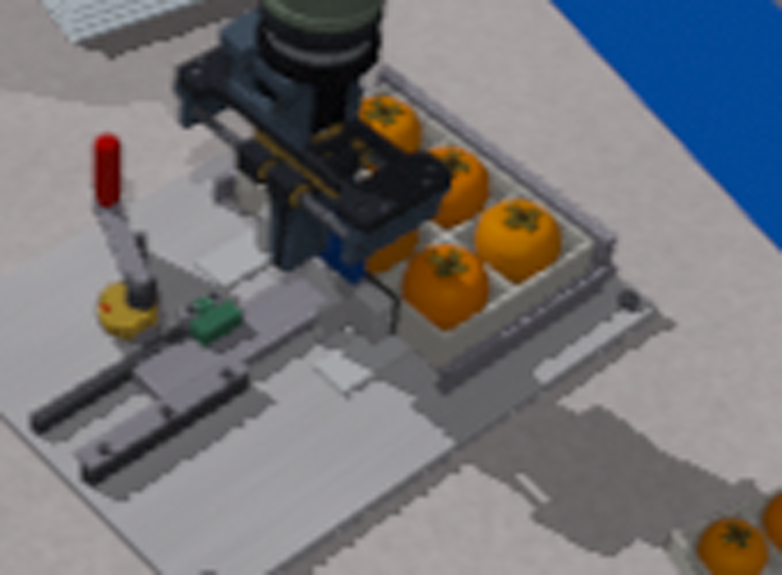

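jog_arm:
  deltas:
    - [[-0.005,0,0,0,0],[-0.015,0,0,0,0],[-0.03,0,0,0,0],[-0.045,0,0,0,0],[-0.05,0,-0.03,0,0],[-0.05,0,-0.06,0,0],[-0.05,0,-0.08,0,0],[-0.05,0,-0.08,0,0],[-0.05,0,-0.08,0,0]]

```text
time_s: 12.8
ee_pos: [564.5, -22.0, 164.2]
ee_rot: [179.9, -0.2, 14.0]
force: [0.0, -0.2, -0.6]
gripper_width: 0.4
```

```bash
python3 - <<'E'
from h import *
st()
im=env.grab_frame('wrist');cv2.imwrite('pics/w10.png',im[:,:,::-1]);cm=cam('wrist')
print('tray rear corners z48',proj(cm,w([[40,102,48],[40,-102,48],[180,102,48],[180,-102,48],[21,35,108],[21,-35,108]])).round(0).tolist())
print('knob',proj(cm,w([knob(1.8,112),knob(1.9,112)])).round(0).tolist())
for s in (75,80,85): print(s,proj(cm,w([-64+s,0,108])).round(0))
f=fin(1.88,48,84);print(f)
for r in rows([(f[0],f[1],155,f[3]),(f[0],f[1],84,f[3])]):print(r)
E
```

```text
t 12.8 jig [-41.6  -0.8] z 164.2 yawjig -0.1 F [ 0.  -0.2 -0.6] gw 0.4 q [-3. 20. 97.  0. 63. 73.]
tray rear corners z48 [[143.0, 109.0], [419.0, 109.0], [119.0, -122.0], [442.0, -122.0], [221.0, 141.0], [340.0, 141.0]]
knob [[77.0, 271.0], [80.0, 260.0]]
75 [[281. 158.]]
80 [[281. 149.]]
85 [[281. 141.]]
(np.float64(-9.830191130033164), np.float64(109.25848201364795), 84, np.float64(-22.71606548459475))
[0.0326, -0.1098, 0.0077, 22.7, 0.0]
[0.0326, -0.1098, 0.0787, 22.7, 0.0]
```

View pics/w10.png

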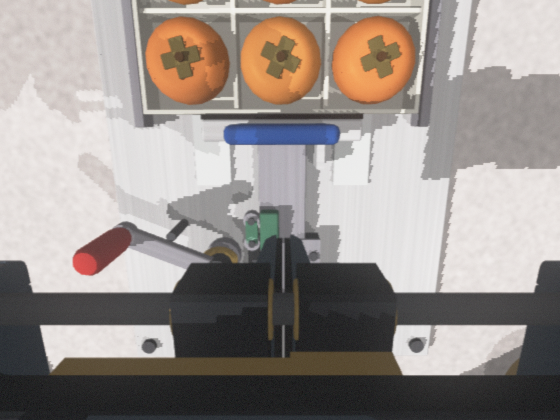

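jog_arm:
  deltas:
    - [[0.007,-0.022,0,4.5,0],[0.014,-0.045,0,9,0],[0.02,-0.067,0.0,13.5,0],[0.026,-0.09,0.0,18,0],[0.0326,-0.11,0.005,22.7,0],[0.0326,-0.11,0.008,22.7,0],[0.0326,-0.11,0.035,22.7,0],[0.0326,-0.11,0.06,22.7,0],[0.0326,-0.11,0.076,22.7,0],[0.0326,-0.11,0.078,22.7,0],[0.0326,-0.11,0.078,22.7,0],[0.0326,-0.11,0.078,22.7,0]]

```text
time_s: 13.85
ee_pos: [568.8, 92.4, 85.1]
ee_rot: [180.0, -0.0, -8.7]
force: [-0.0, 0.6, 0.3]
gripper_width: 0.3
```

```bash
python3 - <<'E'
from h import *
st()
t=[fin(1.89,o,84) for o in (42,36,30,26)]+[fin(q,26,84) for q in np.arange(1.85,.72,-.075)]
for r in rows(t):print(r)
E
```

```text
t 13.85 jig [ -9.6 109. ] z 85.1 yawjig -22.7 F [-0.   0.6  0.3] gw 0.3 q [  8.  26. 101.  -0.  53. 107.]
[-0.0055, 0.0003, 0.0011, 0.5, 0.0]
[-0.0115, 0.0002, 0.0011, 0.5, 0.0]
[-0.0175, 0.0002, 0.0011, 0.5, 0.0]
[-0.0215, 0.0002, 0.0011, 0.5, 0.0]
[-0.0247, -0.0009, 0.0011, -1.8, 0.0]
[-0.0308, -0.0024, 0.001, -6.0, 0.0]
[-0.0371, -0.0035, 0.001, -10.3, 0.0]
[-0.0433, -0.0041, 0.001, -14.6, 0.0]
[-0.0496, -0.0042, 0.001, -18.9, 0.0]
[-0.0559, -0.0039, 0.001, -23.2, 0.0]
[-0.0622, -0.0031, 0.001, -27.5, 0.0]
[-0.0684, -0.0018, 0.001, -31.8, 0.0]
[-0.0744, -0.0, 0.001, -36.1, 0.0]
[-0.0803, 0.0021, 0.001, -40.4, 0.0]
[-0.0861, 0.0048, 0.001, -44.7, 0.0]
[-0.0916, 0.0078, 0.001, -49.0, 0.0]
[-0.0969, 0.0113, 0.001, -53.3, 0.0]
[-0.1019, 0.0151, 0.001, -57.6, 0.0]
[-0.1066, 0.0193, 0.001, -61.9, 0.0]
[-0.111, 0.0238, 0.001, -66.2, 0.0]
```

jog_arm:
  deltas:
    - [[-0.006,0,0.001,0,0],[-0.012,0,0.001,0,0],[-0.018,0,0.001,0,0],[-0.0215,0,0.001,0,0],[-0.025,-0.001,0.001,-2,0],[-0.031,-0.0024,0.001,-6,0],[-0.037,-0.0035,0.001,-10,0],[-0.0433,-0.004,0.001,-14.5,0],[-0.0496,-0.0042,0.001,-19,0],[-0.056,-0.004,0.001,-23,0],[-0.0622,-0.003,0.001,-27.5,0],[-0.0684,-0.0018,0.001,-32,0],[-0.0744,0,0.001,-36,0],[-0.0803,0.002,0.001,-40.5,0],[-0.086,0.005,0.001,-44.7,0],[-0.0916,0.008,0.001,-49,0],[-0.097,0.0113,0.001,-53.3,0],[-0.102,0.015,0.001,-57.6,0],[-0.1066,0.0193,0.001,-62,0],[-0.111,0.024,0.001,-66,0]]

```text
time_s: 15.52
ee_pos: [455.2, 87.3, 84.8]
ee_rot: [180.0, -0.2, 57.5]
force: [-0.5, 6.6, 0.8]
gripper_width: 0.6
```

```bash
python3 - <<'E'
from h import *
st()
t=[fin(q,26,84) for q in np.arange(.65,-.01,-.05)]
for r in rows(t):print(r)
im=env.grab_frame('wrist');cv2.imwrite('pics/w11.png',im[:,:,::-1]);cm=cam('wrist')
print('knob',proj(cm,w([knob(.7,112),knob(.8,112)])).round(0).tolist())
E
```

```text
t 15.52 jig [-121.   131.8] z 84.8 yawjig 43.4 F [-0.5  6.6  0.8] gw 0.6 q [  9.  17. 116.   0.  47.  42.]
[-0.0074, -0.0005, 0.0008, -4.4, 0.0]
[-0.0116, -0.0014, 0.0008, -7.2, 0.0]
[-0.0157, -0.0021, 0.0007, -10.1, 0.0]
[-0.0199, -0.0025, 0.0007, -13.0, 0.0]
[-0.0241, -0.0028, 0.0007, -15.8, 0.0]
[-0.0283, -0.0029, 0.0007, -18.7, 0.0]
[-0.0325, -0.0027, 0.0007, -21.6, 0.0]
[-0.0367, -0.0023, 0.0007, -24.4, 0.0]
[-0.0408, -0.0018, 0.0006, -27.3, 0.0]
[-0.045, -0.001, 0.0006, -30.2, 0.0]
[-0.0491, 0.0, 0.0006, -33.0, 0.0]
[-0.0531, 0.0012, 0.0006, -35.9, 0.0]
[-0.0571, 0.0026, 0.0006, -38.8, 0.0]
[-0.061, 0.0042, 0.0006, -41.6, 0.0]
knob [[284.0, 369.0], [285.0, 353.0]]
```

View pics/w11.png

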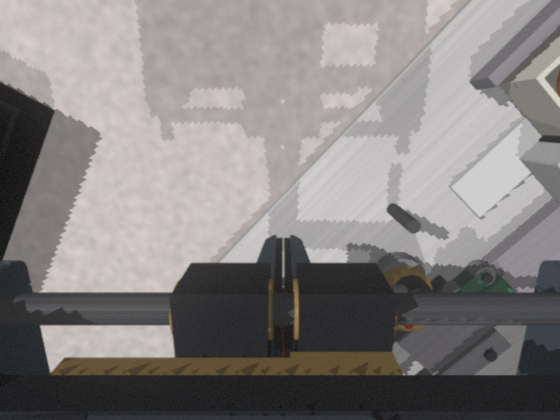

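jog_arm:
  deltas:
    - [[-0.004,0,0,-2,0],[-0.0075,-0.0005,0,-4.4,0],[-0.0116,-0.0014,0,-7,0],[-0.0157,-0.002,0,-10,0],[-0.02,-0.0025,0,-13,0],[-0.024,-0.0028,0,-16,0],[-0.0283,-0.0029,0,-19,0],[-0.0325,-0.0027,0,-21.6,0],[-0.0367,-0.0023,0,-24.4,0],[-0.041,-0.0018,0,-27.3,0],[-0.045,-0.001,0,-30,0],[-0.048,-0.0003,0,-32,0],[-0.048,-0.0003,0,-32,0]]

```text
time_s: 16.65
ee_pos: [427.8, 45.8, 84.3]
ee_rot: [-179.9, -0.1, 89.3]
force: [-2.8, 2.6, 2.2]
gripper_width: 0.3
```

```bash
python3 - <<'E'
from h import *
st()
t=[fin(q,26,84) for q in np.arange(.15,-.01,-.05)]
for r in rows(t):print(r)
for c,(x,y,ww,hh),f in (('scene',(150,170,210,140),3.8),('side',(200,150,210,140),3.8)):
    im=env.grab_frame(c);cv2.imwrite(f'pics/{c}12.png',cv2.resize(im[y:y+hh,x:x+ww,::-1],None,fx=f,fy=f,interpolation=cv2.INTER_CUBIC))
    cm=cam(c)
    print(c,((proj(cm,w([knob(0),knob(.1),knob(.2)]))-[x,y])*f).round(0).tolist())
E
```

```text
t 16.65 jig [-157.7   98.2] z 84.3 yawjig 75.2 F [-2.8  2.6  2.2] gw 0.3 q [  5.  15. 120.   0.  46.   5.]
[0.0001, 0.001, 0.0003, -1.2, 0.0]
[-0.0039, -0.0001, 0.0003, -4.1, 0.0]
[-0.008, -0.001, 0.0003, -7.0, 0.0]
[-0.0122, -0.0017, 0.0003, -9.8, 0.0]
scene [[630.0, 90.0], [638.0, 95.0], [646.0, 99.0]]
side [[182.0, 248.0], [176.0, 241.0], [172.0, 234.0]]
```

View pics/scene12.png

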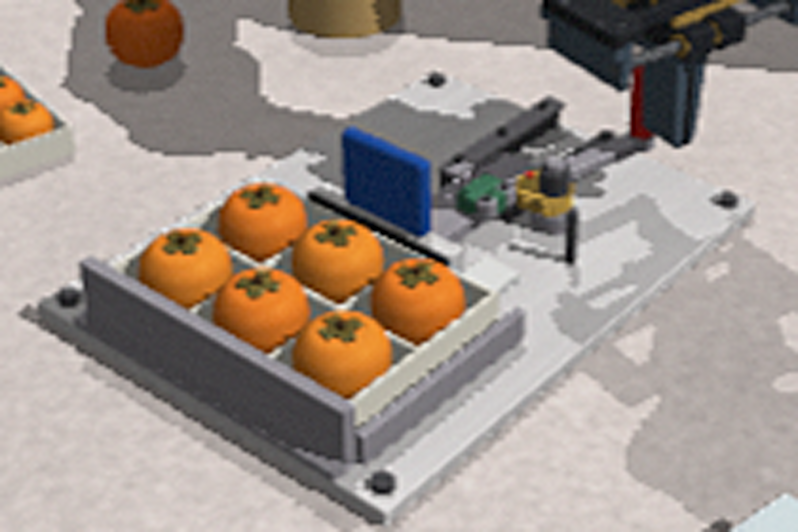

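View pics/side12.png

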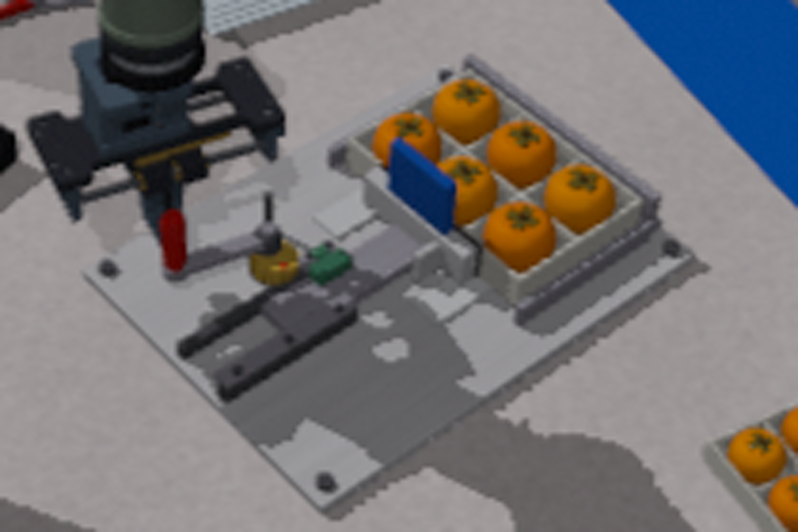

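jog_arm:
  deltas:
    - [[-0.002,0,0,-2,0],[-0.004,0,0,-4,0],[-0.006,-0.0005,0,-5.5,0],[-0.007,-0.001,0,-6,0],[-0.007,-0.001,0,-6,0]]

```text
time_s: 17.17
ee_pos: [426.6, 38.8, 83.7]
ee_rot: [-179.9, -0.0, 95.3]
force: [-4.4, 3.1, 0.7]
gripper_width: 0.5
```

jog_arm:
  deltas:
    - [[-0.001,0,0,-1,0],[-0.002,0,0,-2,0],[-0.003,0,0,-2,0],[-0.003,0,0,-2,0]]

```text
time_s: 17.5
ee_pos: [426.6, 35.8, 83.5]
ee_rot: [-179.8, -0.0, 97.3]
force: [-3.0, 3.0, 1.6]
gripper_width: 0.4
```

jog_arm:
  deltas:
    - [[-0.001,0,0,-0.5,0],[-0.002,0,0,-1,0],[-0.0025,0,0,-1,0],[-0.0025,0,0,-1,0]]

```text
time_s: 17.83
ee_pos: [426.5, 34.4, 83.5]
ee_rot: [-179.8, -0.2, 98.2]
force: [-5.1, 8.6, 2.1]
gripper_width: 0.7
```

jog_arm:
  deltas:
    - [[-0.001,0,0,0,0],[-0.0015,0,0,0,0],[-0.0015,0,0,0,0]]

```text
time_s: 18.08
ee_pos: [426.5, 34.2, 83.5]
ee_rot: [-179.8, -0.3, 98.1]
force: [-6.2, 14.5, 1.8]
gripper_width: 0.4
```

The force climbs with no further motion, so the lever is at its locked end. I'll back off and lift clear.

jog_arm:
  deltas:
    - [[0.005,0,0,0,0],[0.015,0,0,0,0],[0.03,0,0,0,0],[0.04,0,-0.02,0,0],[0.04,0,-0.05,0,0],[0.04,0,-0.08,0,0],[0.04,0,-0.11,0,0],[0.04,0,-0.12,0,0],[0.04,0,-0.12,0,0],[0.04,0,-0.12,0,0]]

```text
time_s: 18.92
ee_pos: [423.4, 71.3, 204.1]
ee_rot: [179.9, 0.0, 98.3]
force: [-0.0, 0.1, 0.4]
gripper_width: 0.5
```

```bash
python3 - <<'E'
from h import *
st()
im=env.grab_frame('wrist');cv2.imwrite('pics/w13.png',im[:,:,::-1]);cm=cam('wrist')
for c,(x,y,ww,hh),f in (('scene',(150,170,210,140),3.8),('side',(200,150,210,140),3.8)):
    im=env.grab_frame(c);cv2.imwrite(f'pics/{c}13.png',cv2.resize(im[y:y+hh,x:x+ww,::-1],None,fx=f,fy=f,interpolation=cv2.INTER_CUBIC))
    cv2.imwrite(f'pics/{c}13f.png',im[:,:,::-1])
    cm=cam(c)
    print(c,((proj(cm,w([knob(0),knob(.1),knob(.2)]))-[x,y])*f).round(0).tolist())
E
```

```text
t 18.92 jig [-155.8  124. ] z 204.1 yawjig 84.2 F [-0.   0.1  0.4] gw 0.5 q [  8.   6. 110.  -0.  64.  -0.]
scene [[630.0, 90.0], [638.0, 95.0], [646.0, 99.0]]
side [[182.0, 248.0], [176.0, 241.0], [172.0, 234.0]]
```

View pics/scene13.png

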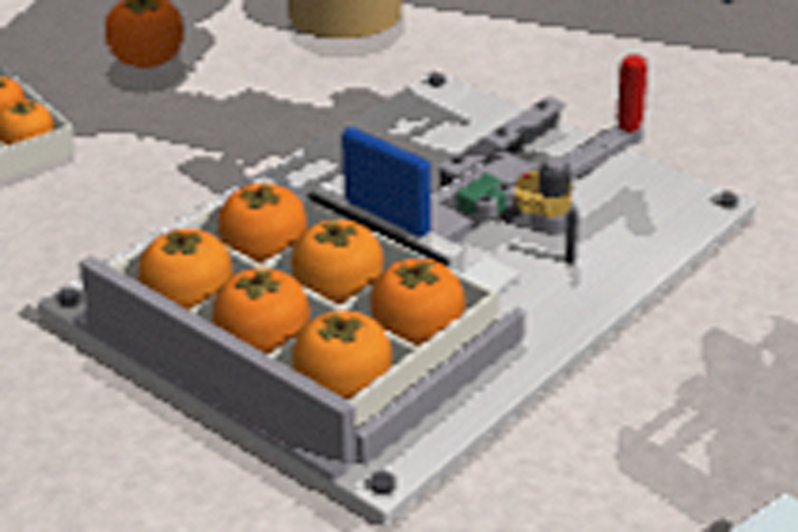

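View pics/side13.png

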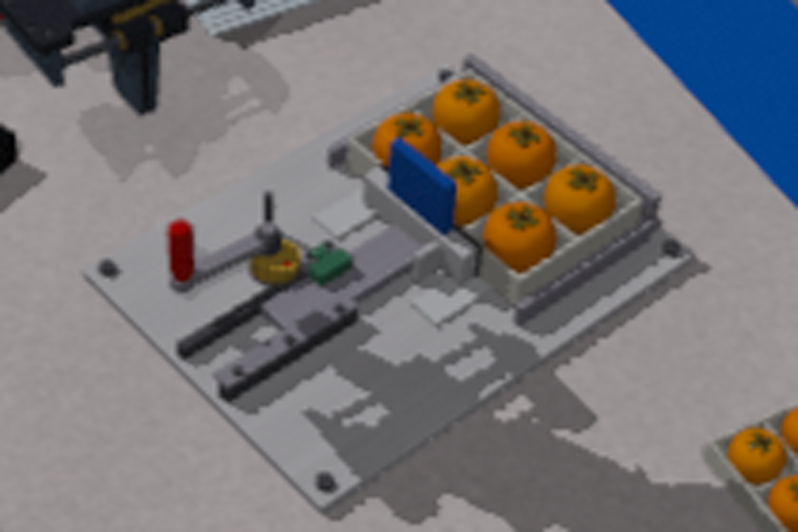

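View pics/scene13f.png

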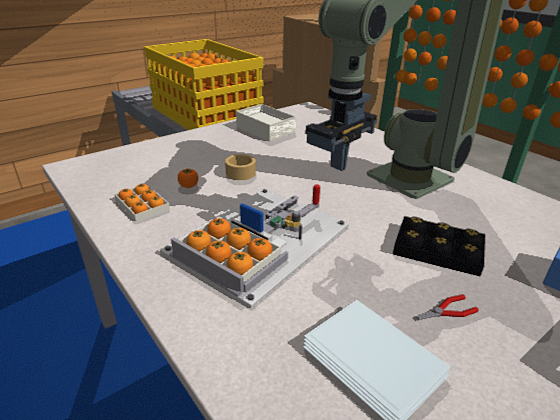

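```bash
python3 -c "
from workcell import env
print(env.job_done())"
```

```text
the job is handed in; nothing more can be done
None
```

The tray is clamped in the jig and the job is handed in, at about 19 s of the 72 s allowed. No verdict is reported, so these are my own checks.

- **Lever out:** I swung the lever out with closed fingers, to about 1.89 rad in the wrist picture. In the later pictures it rests at its pin.
- **Slide:** I pushed the slide by the blue plate until the tray met the end stop. It stopped moving while the force rose from about 8 N to 17 N (about 21 N counting the vertical part). The wrist picture puts the slide at about 83–84 mm, and the tray's rear edge level within a pixel and within about 2 mm of home. The finger position alone implied only about 81 mm. I trusted the hard stop and the picture over that, because that figure carries a few mm of jig-pose and finger-size error.
- **Lever back:** I swung the lever back until it stopped moving and the force rose to about 16 N. Both fixed cameras then put the knob within about 0.02–0.03 rad of locked.
- **End state:** The hand is clear, about 200 mm up, with no force on it. The persimmon, tape, snips and lids look unmoved in the scene picture. I did not run the networks on them again.

Early on, the networks' positions from the two fixed cameras disagreed by up to about 60 mm. I therefore located the jig from its bolts in both pictures, which agreed to about 5 mm between the two cameras.

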